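# Seat the guide insert in the mortising jig and latch it

## Robot

A 6-joint arm with a two-finger parallel gripper is mounted at the origin on the work surface. World frame = base frame: x ahead of the robot, y to its left, z up, the work surface at z = 0. Lengths are in m, angles in rad, forces in N, time in s.
With the tool pointing down it reaches from about 0.425 to 0.95 m from the base axis. Payload 3.5 kg.
Tool frame: the origin (TCP) lies on the centre line of the jaws, within the pads' length; the fingertips stand 14 mm ahead of it and the grasp point (between the pads) lies 5 mm behind it (tips_ahead is the distance from the TCP to the fingertips, in m); y points along the fingers, z is the direction in which the jaws open and shut, and the axes are right-handed (so a half turn about y gives the same grasp; the last joint's range is limited). The gripper opens to 85 mm and grips with 20 to 120 N. Pads are 22 mm wide; open, the fingers measure 114 mm over their backs; the gripper's body (76 mm by 85 mm) begins 54 mm behind the grasp point. The pads swing forward as they close: fully open they stand 13 mm farther back than shut.
Start: joints at [-1.393, 0.286, 1.577, -0, 1.279, -0.15], TCP at [0.217, -0.639, 0.245] pointing down, gripper open.
Joint ranges: [-2.77, 2.77], [-0.9, 2.22], [0.21, 2.48], [-1.53, 4.67], [0.24, 2.81], [-2.84, 2.84]. Speed limits (rad/s): [2.79, 2.79, 3.14, 3.14, 3.14, 3.14].

## Interface

Orientations are given as a unit quaternion [x, y, z, w].
In Python, from plant import get_state, read_camera, sign_off, tips_ahead gives the robot as it stands.
- The arm moves only by the tool send_rows, never from a script. Its argument "plan" is a list of rows, each a list of 2 entries, a list of its own where there are three numbers: the shift along the tool's x, y, z in units of 12 cm (1.0 is 12 cm), then the turn, a rotation vector about the tool's x, y, z in units of 360 degrees (1.0 is 360 degrees). In form: [[[tx, ty, tz], [rx, ry, rz]], ...]. A call has 1 to 12 rows; each row shifts and turns the commanded pose from where the row before left it, along the tool's axes as they then stand; what a row does not reach is not made up. A row lasts 1/10 s, in which the tool goes at most 50 mm and 8.59 degrees, less where a joint would pass 70% of its speed; a pose out of reach is approached as far as the arm can. A call with a number of a shift or a turn outside -1 to 1 is refused whole. A call with a gripper value outside its range is refused whole. "gripper" is the closure, from 0 (fully open) to 1 (shut), set as the call begins (left out, the last holds). The fingers move at their own pace and stop on an object; "grip_force" is the grip in N (left out, the last holds). Time passes only in rows, so rows that do not move let the fingers close. It gives the time, the measured TCP pose, the force and the opening at its end, in the units of the state.
- get_state(): the state, without advancing time (a new reading comes with each control period).
- read_camera(name): name is "scene" or "side" or "wrist"; returns a dict with "img" (480x640x3 uint8, blue, green, red), "fx", "fy", "cx", "cy" (pixels), "world_from_camera" (4x4, takes a point from camera to world coordinates); the wrist camera has in their place "mount" (4x4, takes a point from camera to tool coordinates, whose origin is the TCP and whose axes are the tool frame's). Camera axes: x right, y down, z forward; pixel columns grow to the right and rows downward; lengths in m; the calibration is good to about 2 mm. A picture is of the moment at which its call begins: read the wrist's pose just before it. There is no depth.
- sign_off(): hands the job in, once; it reports no verdict.
The state is a dict: "time": time; "qpos": joint angles; "dq": joint speeds; "joint_efforts": joint torques, N m; "eef_pos": TCP position; "tcp_rot": TCP orientation; "contact_force": force on the tool from outside, world axes, zero at the start; "wrist_torque": the same for the moment, N m; "opening": opening from 0.0 (shut) to 1.0 (fully open).
Only numpy, scipy, OpenCV 4.12 (cv2) and the standard library are available. Lean on these libraries where they do the work, as an engineer would, in place of code of your own. Each camera call takes 0.05 s, during which the arm holds its last target. There are 200 camera calls.

## Task

Pick up the square brass guide insert, lower it into the mouth of the mortising jig with its red key mark pointing the way of the jig's key notch, and shuffle it about gently in the loose pocket until its keyed foot drops fully home and its flange lies flush with the aluminium cover. Then swing the red latch all the way round over the edge of the flange and let go; never press or shove the insert hard against the jig, and leave the other tools on the bench alone.

Things in the scene. Friction and masses are not known exactly. Their poses are not given: they have to be found in the camera images.
- insert_mid (a point): Centre of the loose guide insert, half-way up: 31.5 mm above its underside. 63 mm tall, about 0.22 kg, stands upright on the bench. From below: brass foot 15 mm high; brass flange 54 x 54 mm, 8 mm thick; square steel shank 20 x 20 mm, 40 mm high, to be gripped (black bore on top). Axes: z up, x to the key; a red mark on the flange points along +x.
- insert: The same guide insert, origin at the centre of the foot's underside, same axes. Foot: 26 x 26 mm square, with a key rib on its +x side (8 mm wide in y, standing 5 mm proud, over the foot's whole height).
- mouth (a point): Centre of the jig's mouth (72 mm in x, 68 mm in y), level with the top of the aluminium cover plate, 54 mm above the bench. Axes as the jig: z up, +x the way the insert's key must point; the latch pivot is on the -y side. The mouth is a loose pocket 9 mm deep. Fully home, the flange's top is 1 mm below the cover's top and insert_mid 7.5 mm above it; not home it stands up to 15 mm higher.
- pocket_floor (a point): Mouth centre at the pocket's floor, 45 mm above the bench: the flat top of a black carrier. In it is the keyed hole: foot-shaped, 1 mm clearance all round, sharp-edged, 19 mm deep, key notch to +x. Its axis is off the mouth's centre by up to 8 mm in x and 5 mm in y, unmeasured: find it by feel. The carrier is rigid sideways, sprung downwards: gives from 6 N, 2 N per mm, hard stop after 5 mm.
- jig: The mortising jig, fixed: wooden board 120 x 270 x 20 mm, dark wood frame, aluminium cover 140 x 175 mm with its top 54 mm above the bench (from 60 mm on the +y side of the mouth's centre to 115 mm on the -y side). Origin on the bench under the mouth's centre, same axes as the mouth. It carries the socket carrier and the latch.
- latch (a joint): Angle of the red latch about its upright pivot: 0 pointing along the jig's +x (open), growing anticlockwise from above to 1.571 at its stop, pointing to the jig's +y, tip over the flange's edge (closed). Stays where it is left (friction 0.05 N m). Bar 16 mm wide, 8 mm thick, underside 1.5 mm above the cover, tip 71.5 mm from the pivot. An insert not fully home blocks it.
- latch_pivot (a point): Centre of the latch's pivot, 90 mm from the mouth's centre on the jig's -y side, half-way up the bar (59.5 mm above the bench).
- latch_knob (a point): Top centre of the upright black finger knob on the latch, 35 mm from the pivot along the bar: a cylinder 16 mm across, standing 32 mm above the bar, its top 95.5 mm above the bench. It can be pinched or pushed sideways.
- tape_roll: Green roll of tape lying flat, 90 mm across, 24 mm high; origin at the centre of its underside. Leave alone.
- glue_bottle: Yellow glue bottle, 56 mm across, 150 mm high; origin at the centre of its underside. Leave alone.
- chisel: Chisel lying along its x, 220 mm long, wooden handle to -x; origin under its middle. Leave alone.
- bench_plane: Steel hand plane 160 mm long along its y, about 85 mm high; origin under its middle. Leave alone.
Things that resemble listed ones, but are neither listed nor needed, are in the scene too. Leave any turquoise look-alike of the insert alone.

How it is judged:
By the outcome, as a careful person would: the job done as asked, in the order asked, and still so for the second after the job is handed in, with the robot touching nothing.
It also fails if it takes over 72 s, if anything falls off the work surface, if the arm or the gripper's body presses on something with over 40 N, if the wrist force passes 120 N, or if a joint passes its speed limit or range.

## Working session

There is one attempt and no reset: what is moved stays moved. The work goes in short steps, Python scripts to look and compute and a tool call to move; the robot and the scene stay as the last step left them, time stands still between calls to the robot, and variables do not carry over. Pictures are saved under pics/ and viewed, about 8 in all and at most 12, crops included, and the job is handed in when it is done.

Besides the shell and the picture viewer there is one more tool, called after "Request:" as name(argument=value, ...) on one line, values as JSON. send_rows: Moves the arm, as the interface text tells. Its arguments: {"type":"object","properties":{"plan":{"type":"array"},"gripper":{"type":"number"},"grip_force":{"type":"number"}},"required":["plan"]}

```bash
mkdir -p pics; ls
python3 - <<'E'
from plant import *
import cv2
s=get_state(); print(s); print(tips_ahead)
for n in ("scene","side"):
    c=read_camera(n); cv2.imwrite(f"pics/{n}0.png",c["img"]); print(n,c["fx"],c["fy"],c["cx"],c["cy"],c["world_from_camera"])
E
```

```text
pics
{'time': 0.0, 'qpos': array([-1.39300415e+00,  2.87202802e-01,  1.57818570e+00, -2.57869833e-06,
        1.27859143e+00, -1.50008752e-01]), 'dq': array([-3.26135469e-05, -6.38558984e-04, -6.85523092e-04, -1.90821999e-03,
       -8.91742646e-04, -3.78090496e-04]), 'joint_efforts': array([ 7.06992741e-04, -4.05976439e+01, -2.92623031e+01, -5.22754772e-05,
        5.81347893e-03, -3.92203731e-06]), 'eef_pos': array([ 0.21723414, -0.6384275 ,  0.24391766]), 'tcp_rot': array([-0.11538971,  0.69847379, -0.69678591,  0.11536452]), 'contact_force': array([-0.03783056,  0.58374647,  0.37573215]), 'wrist_torque': array([-0.06612083, -0.03067695,  0.02227166]), 'opening': 1.001323528859587}
0.014
scene 577.0321431976997 577.0321431976997 315.9160849525649 238.27272125131947 [[ 0.67013391  0.59923384 -0.43799468  1.12802438]
 [ 0.74222701 -0.54453063  0.39062189 -0.64359954]
 [-0.00442766 -0.58686046 -0.80967598  1.21735468]
 [ 0.          0.          0.          1.        ]]
side 480.60040904534907 480.60040904534907 316.4226013818669 245.7043070915469 [[-0.78098639 -0.33424175  0.52758194 -0.03407644]
 [-0.62403773  0.38348048 -0.68082276  0.58104642]
 [ 0.02524202 -0.86094435 -0.50807251  0.59249633]
 [ 0.          0.          0.          1.        ]]
```

View pics/scene0.png

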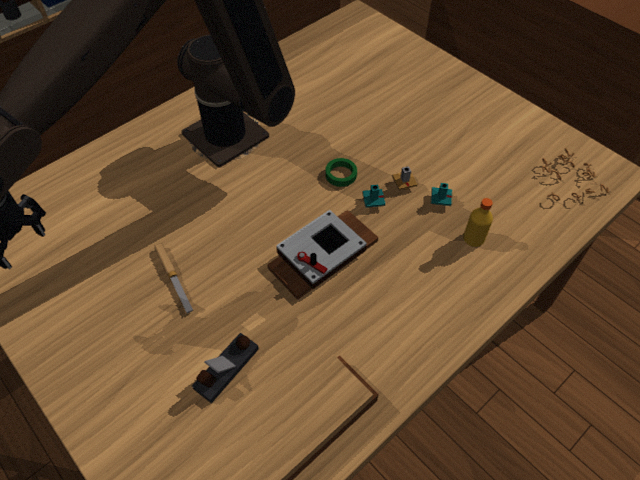

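View pics/side0.png

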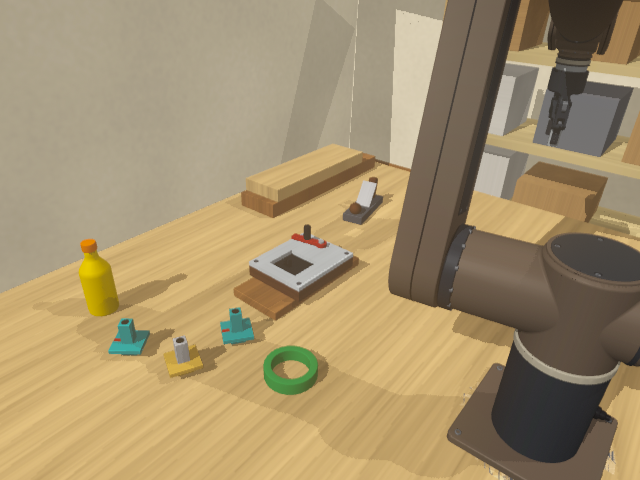

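The scene view shows the brass insert at about (405,180), between turquoise look-alikes at (374,197) and (442,195). In the side view it is at (182,357), with look-alikes at (237,325) and (128,337). The jig mouth is at scene (331,237), and the latch at (312,262) is open. The brass one fits the description, so I'll confirm it in an enlarged crop.

Run:
```python
import cv2,numpy as np
a=cv2.imread("pics/scene0.png");b=cv2.imread("pics/side0.png")
R=lambda im,x,y,w,h,W,H:cv2.resize(im[y:y+h,x:x+w],(W,H),interpolation=cv2.INTER_CUBIC)
out=np.zeros((600,800,3),np.uint8)
out[:300,:400]=R(a,375,150,80,60,400,300)   #x5
out[:300,400:]=R(b,140,315,80,60,400,300)   #x5
out[300:,:400]=R(a,265,200,120,90,400,300)  #x3.333
out[300:,400:]=R(b,232,220,133,100,400,300) #x3
cv2.imwrite("pics/crop1.png",out)
```

```text
(no output)
```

View pics/crop1.png

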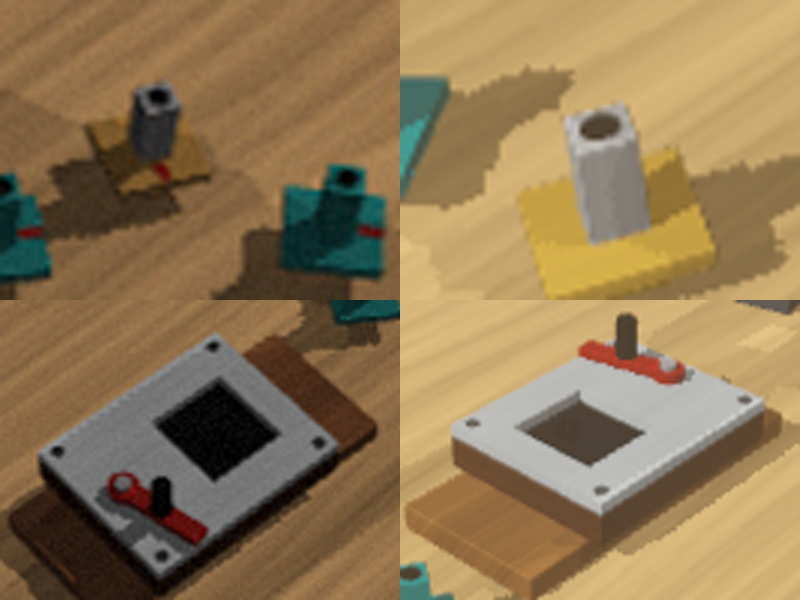

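```bash
cat > h.py <<'E'
import numpy as np
from scipy.spatial.transform import Rotation as R
def ray(T,K,uv,z):
    d=T[:3,:3]@np.array([(uv[0]-K[2])/K[0],(uv[1]-K[3])/K[1],1]);o=T[:3,3]
    return o+d*(z-o[2])/d[2]
E
python3 - <<'E'
from plant import *
from h import *
np.set_printoptions(precision=4,suppress=True)
def P(n):
    c=read_camera(n);T=np.array(c["world_from_camera"]);K=(c["fx"],c["fy"],c["cx"],c["cy"])
    return lambda p,z:ray(T,K,p,z)
A=P("scene");B=P("side")
print("ins top",A((406.6,169.4),.063),B((180.4,340.2),.063))
for p in [(392.4,175),(399,188.4),(417,186)]: print("corner",A(p,.023))
print("red",A((407.4,184.4),.023))
m=[A(p,.054) for p in [(310.9,238.1),(331,223.4),(349.3,239.9),(329.2,254.3)]]
print("mouth",np.mean(m,0),m)
n=[B(p,.054) for p in [(270.3,262.7),(292.7,250.7),(313.6,264),(295.3,275.3)]]
print("mouthB",np.mean(n,0),n)
print("pivot",A((301.6,256.1),.064), "knobtop",A((313.3,254.5),.0955), B((307,225),.0955))
c=read_camera("wrist");print(c["mount"],c["fx"],c["cx"],c["cy"])
print(R.from_quat(get_state()["tcp_rot"]).as_matrix())
E
```

```text
ins top [0.4978 0.2487 0.063 ] [0.4942 0.2493 0.063 ]
corner [0.4637 0.235  0.023 ]
corner [0.5096 0.2126 0.023 ]
corner [0.5368 0.2553 0.023 ]
red [0.5152 0.2402 0.023 ]
mouth [ 0.5236 -0.0573  0.054 ] [array([ 0.4899, -0.0912,  0.054 ]), array([ 0.4899, -0.0228,  0.054 ]), array([ 0.5582, -0.0243,  0.054 ]), array([ 0.5564, -0.0907,  0.054 ])]
mouthB [ 0.518  -0.0536  0.054 ] [array([ 0.554 , -0.0236,  0.054 ]), array([ 0.5505, -0.0902,  0.054 ]), array([ 0.483 , -0.0785,  0.054 ]), array([ 0.4844, -0.0222,  0.054 ])]
pivot [ 0.5203 -0.1484  0.064 ] knobtop [ 0.552  -0.1385  0.0955] [ 0.5534 -0.1411  0.0955]
[[-0.0013  0.9541  0.2993 -0.0771]
 [ 0.0002 -0.2993  0.9541 -0.1288]
 [ 1.      0.0013  0.0002  0.001 ]
 [ 0.      0.      0.      1.    ]] 368.4324453133245 313.39767006646883 238.57766651990377
[[-0.9468 -0.0002  0.3219]
 [-0.3219  0.0011 -0.9468]
 [-0.0002 -1.     -0.0011]]
```

The crop confirms it: brass flange, steel shank and red mark, at roughly (0.496, 0.249) with a yaw of about -29°. I'll move above it and turn the jaw axis onto the key direction.

Request:
send_rows(plan=[[[-0.267,0,-0.208],[0,0,0]],[[-0.267,0,-0.208],[0,0,0]],[[-0.267,0,-0.208],[0,0,0]],[[-0.267,0,-0.208],[0,0,0]],[[-0.267,0,-0.208],[0,0,0]],[[-0.267,0,-0.208],[0,0,0]],[[-0.267,0,-0.208],[0,0,0]],[[-0.267,0,-0.208],[0,0,0]],[[-0.267,0,-0.208],[0,0,0]],[[-0.267,0,-0.208],[0,0,0]]], gripper=0.35)

```text
time: 1.25
eef_pos: [0.441, -0.298, 0.2454]
tcp_rot: [0.115, -0.698, 0.698, -0.115]
contact_force: [0.0, -0.7, 0.0]
opening: 0.649
```

Request:
send_rows(plan=[[[-0.16,0,-0.342],[0,0,0]],[[-0.16,0,-0.342],[0,0,0]],[[-0.16,0,-0.342],[0,0,0]],[[-0.16,0,-0.342],[0,0,0]],[[-0.16,0,-0.342],[0,0,0]],[[-0.16,0,-0.342],[0,0,0]],[[-0.16,0,-0.342],[0,0,0]],[[-0.16,0,-0.342],[0,0,0]],[[-0.16,0,-0.342],[0,0,0]],[[-0.16,0,-0.342],[0,0,0]],[[-0.16,0,-0.342],[0,0,0]],[[-0.16,0,-0.342],[0,0,0]]])

```text
time: 2.45
eef_pos: [0.4997, 0.2429, 0.2455]
tcp_rot: [0.115, -0.698, 0.698, -0.116]
contact_force: [0.6, -0.1, 0.7]
opening: 0.651
```

Request:
send_rows(plan=[[[0,0,0],[0,-0.0233,0]],[[0,0,0],[0,-0.0233,0]],[[0,0,0],[0,-0.0233,0]],[[0,0,0],[0,-0.0233,0]],[[0,0,0],[0,-0.0233,0]],[[0,0,0],[0,0,0]],[[0,0,0],[0,0,0]],[[0,0,0],[0,0,0]]])

```text
time: 3.25
eef_pos: [0.4999, 0.2408, 0.2453]
tcp_rot: [-0.357, 0.611, -0.611, 0.357]
contact_force: [0.2, 0.3, 0.2]
opening: 0.656
```

```bash
cat >> h.py <<'E'
from plant import *
import cv2
np.set_printoptions(precision=4,suppress=True)
def pose():
    s=get_state();return np.array(s["eef_pos"]),R.from_quat(s["tcp_rot"]).as_matrix(),s
def snap(n):
    p,r,s=pose();c=read_camera("wrist");T=np.eye(4);T[:3,:3]=r;T[:3,3]=p
    T=T@np.array(c["mount"]);cv2.imwrite(f"pics/{n}.png",c["img"])
    np.savez(f"{n}.npz",T=T,K=(c["fx"],c["fy"],c["cx"],c["cy"]))
def W(n,uv,z):
    d=np.load(n+".npz");return ray(d["T"],d["K"],uv,z)
def go(t,yaw):  # needed shift (tool units) and turn
    p,r,s=pose();y=np.degrees(np.arctan2(r[1,2],r[0,2]))
    print("pos",p,"yaw",y,"t",s["time"],"F",s["contact_force"],"M",s["wrist_torque"],"open",s["opening"])
    print("shift",r.T@(np.array(t)-p)/.12,"turn y",-(yaw-y)/360)
    print(r)
E
python3 - <<'E'
from h import *
go([.496,.249,.2],-29); snap("w1")
E
```

```text
pos [0.4999 0.2408 0.2453] yaw -29.399901339233153 t 3.25 F [0.2222 0.3075 0.2326] M [0.0182 0.0381 0.0068] open 0.6555009394104446
shift [-0.0435  0.3776 -0.0615] turn y -0.0011108370534254261
[[-0.4909 -0.      0.8712]
 [-0.8712 -0.     -0.4909]
 [ 0.     -1.     -0.    ]]
```

View pics/w1.png

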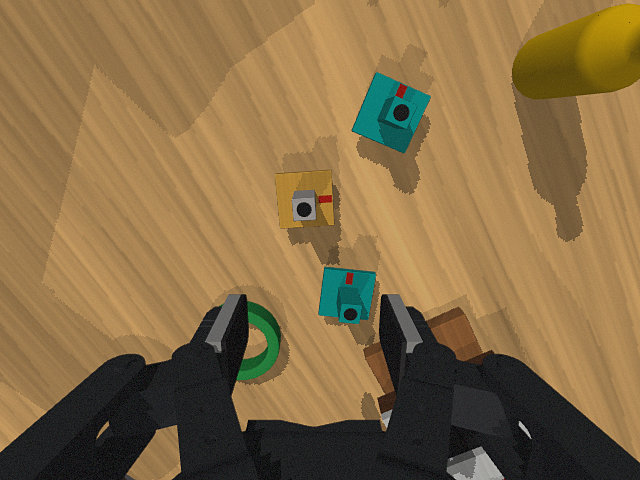

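The wrist view shows the brass insert's bore at (304,209), its flange corners at (276,173), (332,170), (334,226) and (281,228), and its red mark at (325,199). It is nearly aligned with the jaws, and the lower turquoise one is at (350,310).

Run:
```python
from h import *
print("bore",W("w1",(304,209),.063))
cs=np.array([W("w1",p,.023) for p in [(276,173),(332,170),(334,226),(281,228)]]);print(cs,cs.mean(0))
for a,b in[(0,1),(3,2)]: d=cs[b]-cs[a];print(np.degrees(np.arctan2(d[1],d[0])),np.linalg.norm(d))
for a,b in[(1,2),(0,3)]: d=cs[a]-cs[b];print(np.degrees(np.arctan2(d[1],d[0]))-90,np.linalg.norm(d))
print("turq",W("w1",(350,312),.063))
go([.496,.249,.2],-29)
```

```text
bore [0.4965 0.249  0.063 ]
[[0.4854 0.2847 0.023 ]
 [0.5329 0.2612 0.023 ]
 [0.5085 0.2121 0.023 ]
 [0.4618 0.236  0.023 ]] [0.4971 0.2485 0.023 ]
-26.286891030627864 0.05300847740624479
-27.084656186066205 0.052471243709446794
-26.395256653700947 0.05487347770658426
-25.82282770466105 0.05414458901139733
turq [0.485  0.1414 0.063 ]
pos [0.4999 0.2408 0.2453] yaw -29.376240192767934 t 3.3 F [-0.4618 -0.1244 -0.1226] M [-0.0099 -0.0094  0.0048] open 0.651178079277372
shift [-0.0435  0.3777 -0.0616] turn y -0.001045111646577595
[[-0.4905 -0.      0.8714]
 [-0.8714  0.     -0.4905]
 [ 0.     -1.     -0.    ]]
```

Request:
send_rows(plan=[[[-0.0455,0,-0.055],[0,-0.0083,0]],[[0,0.2,0],[0,0,0]],[[0,0.2,0],[0,0,0]],[[0,0.2,0],[0,0,0]],[[0,0.2,0],[0,0,0]],[[0,0.2,0],[0,0,0]],[[0,0.2,0],[0,0,0]],[[0,0.2,0],[0,0,0]],[[0,0.15,0],[0,0,0]],[[0,0.1,0],[0,0,0]],[[0,0.035,0],[0,0,0]],[[0,0,0],[0,0,0]]])

```text
time: 4.5
eef_pos: [0.4968, 0.2488, 0.0429]
tcp_rot: [-0.373, 0.601, -0.601, 0.373]
contact_force: [0.5, 0.2, -0.2]
opening: 0.651
```

Request:
send_rows(plan=[[[0,0,0],[0,0,0]],[[0,0,0],[0,0,0]],[[0,0,0],[0,0,0]],[[0,0,0],[0,0,0]],[[0,0,0],[0,0,0]],[[0,0,0],[0,0,0]],[[0,0,0],[0,0,0]],[[0,0,0],[0,0,0]]], gripper=1, grip_force=35)

```text
time: 5.3
eef_pos: [0.4976, 0.2493, 0.0443]
tcp_rot: [0.373, -0.601, 0.601, -0.374]
contact_force: [-1.4, 0.4, 5.9]
opening: 0.228
```

Run:
```python
from h import *
go([.5236,-.0573,.2],0)
```

```text
pos [0.4976 0.2493 0.0443] yaw -26.292929486501972 t 5.3 F [-1.4477  0.3573  5.8646] M [ 0.0403  0.1789 -0.0013] open 0.22843986489920937
shift [ 2.1926 -1.2989  1.3272] turn y -0.07303591524028326
[[-0.443   0.0017  0.8965]
 [-0.8965  0.0007 -0.443 ]
 [-0.0014 -1.      0.0012]]
```

Request:
send_rows(plan=[[[0,-0.1,0],[0,0,0]],[[0,-0.25,0],[0,0,0]],[[0,-0.3,0],[0,0,0]],[[0,-0.3,0],[0,0,0]],[[0,-0.25,0],[0,0,0]],[[0,0,0],[0,0,0]]])

```text
time: 5.9
eef_pos: [0.4993, 0.2495, 0.1924]
tcp_rot: [0.37, -0.6, 0.602, -0.377]
contact_force: [1.0, 0.2, -1.9]
opening: 0.231
```

Request:
send_rows(plan=[[[0.219,0,0.133],[0,0,0]],[[0.219,0,0.133],[0,0,0]],[[0.219,0,0.133],[0,0,0]],[[0.219,0,0.133],[0,0,0]],[[0.219,0,0.133],[0,0,0]],[[0.219,0,0.133],[0,0,0]],[[0.219,0,0.133],[0,0,0]],[[0.219,0,0.133],[0,0,0]],[[0.219,0,0.133],[0,0,0]],[[0.219,0,0.133],[0,0,0]]])

```text
time: 6.9
eef_pos: [0.5219, -0.0584, 0.1846]
tcp_rot: [-0.374, 0.602, -0.6, 0.372]
contact_force: [0.5, -0.0, -1.9]
opening: 0.229
```

Request:
send_rows(plan=[[[0,0,0],[0,-0.0183,0]],[[0,0,0],[0,-0.0183,0]],[[0,0,0],[0,-0.0183,0]],[[0,0,0],[0,-0.0183,0]],[[0,0,0],[0,0,0]],[[0,0,0],[0,0,0]],[[0,0,0],[0,0,0]]])

```text
time: 7.6
eef_pos: [0.523, -0.0573, 0.1862]
tcp_rot: [-0.5, 0.501, -0.5, 0.5]
contact_force: [0.3, 0.0, -1.4]
opening: 0.225
```

Run:
```python
from h import *
go([.5236,-.0573,.2],0);snap("w2")
```

```text
pos [ 0.523  -0.0573  0.1862] yaw -0.030112725410215608 t 7.6 F [ 0.3091  0.0131 -1.3888] M [0.0384 0.0049 0.0186] open 0.22474407927783135
shift [-0.     -0.115   0.0051] turn y -8.364645947282114e-05
[[-0.0005 -0.0016  1.    ]
 [-1.      0.0004 -0.0005]
 [-0.0004 -1.     -0.0016]]
```

View pics/w2.png

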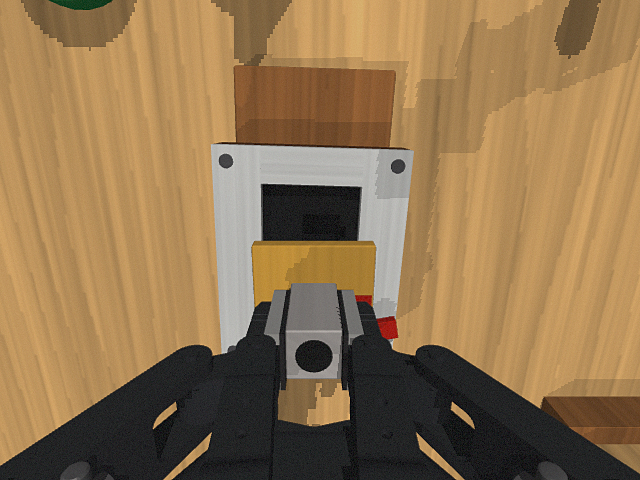

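The wrist view shows the mouth's far corners at (261,184) and (361,187), and the cover's far corners at (212,143) and (413,149). A darker patch on the pocket floor near (322,228) may be the keyed hole. I'll back off 70 mm in -y to see the whole mouth.

Request:
send_rows(plan=[[[0.2,0,0],[0,0,0]],[[0.2,0,0],[0,0,0]],[[0.2,0,0],[0,0,0]],[[0,0,0],[0,0,0]],[[0,0,0],[0,0,0]],[[0,0,0],[0,0,0]]])

```text
time: 8.25
eef_pos: [0.5234, -0.1287, 0.1869]
tcp_rot: [-0.5, 0.5, -0.499, 0.5]
contact_force: [0.5, 0.1, -2.3]
opening: 0.227
```

Run:
```python
from h import *
go([.5236,-.0573,.2],0);snap("w3")
d=np.load("w3.npz");Ti=np.linalg.inv(d["T"]);K=d["K"]
def pj(p):q=Ti@np.r_[p,1];return K[0]*q[0]/q[2]+K[2],K[1]*q[1]/q[2]+K[3]
u,v=pj([.523,-.057,.05]);print(u,v)
im=cv2.imread("pics/w3.png");x0,y0=int(u)-80,int(v)-60;print(x0,y0)
c=im[y0:y0+120,x0:x0+160].astype(float)
c=np.clip(255*(c/255)**0.35,0,255).astype(np.uint8)
cv2.imwrite("pics/w3c.png",cv2.resize(c,(800,600),interpolation=cv2.INTER_NEAREST))
```

```text
pos [ 0.5234 -0.1287  0.1869] yaw 0.06513042335589887 t 8.25 F [ 0.4586  0.0998 -2.308 ] M [ 0.0102  0.0415 -0.0614] open 0.2266362754895134
shift [-0.5955 -0.1087  0.0021] turn y 0.00018091784265527463
[[ 0.0011 -0.0004  1.    ]
 [-1.      0.0006  0.0011]
 [-0.0006 -1.     -0.0004]]
311.7285328729661 129.2087591391185
231 69
```

View pics/w3c.png

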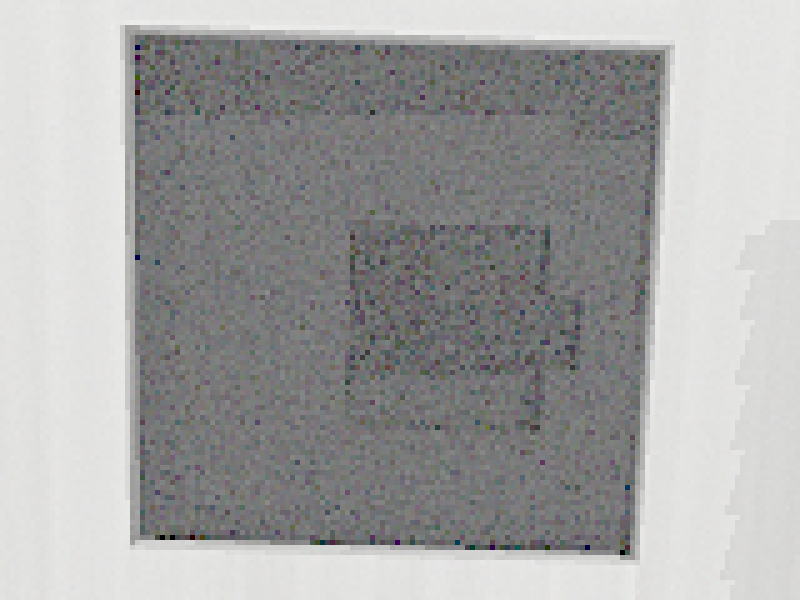

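The enhanced crop shows the mouth's corners at crop pixels (124,28), (670,48), (637,562) and (132,545). The keyed hole is clearly visible: its corners are at about (350,225), (550,228), (540,432) and (346,430), with the notch on the right at (580,335).

Run:
```python
from h import *
f=lambda p,z:W("w3",(p[0]/5+231,p[1]/5+69),z)
m=np.array([f(p,.054) for p in[(124,28),(670,48),(637,562),(132,545)]])
h=np.array([f(p,.045) for p in[(350,225),(550,228),(540,432),(346,430)]])
for q in(m,h):
    print(q[:,:2],"c",q.mean(0),"L",[np.linalg.norm(q[i]-q[(i+1)%4]) for i in range(4)])
    for a,b,o in((0,1,0),(3,2,0),(3,0,90),(2,1,90)):
        d=q[b]-q[a];print(" ang",np.degrees(np.arctan2(d[1],d[0]))-o)
print("notch",f((580,335),.045))
for p in[(212,143),(413,149)]: print("cover",W("w2",p,.054))
```

```text
[[ 0.4864 -0.0228]
 [ 0.5579 -0.0251]
 [ 0.5562 -0.0924]
 [ 0.4846 -0.0902]] c [ 0.5213 -0.0576  0.054 ] L [np.float64(0.07150207072104801), np.float64(0.06735888521001714), np.float64(0.0716468124511793), np.float64(0.0673693020045985)]
 ang -1.7928808519413295
 ang -1.7839805388351595
 ang -1.5723429364322214
 ang -1.4491900643458706
[[ 0.5155 -0.0469]
 [ 0.5434 -0.0473]
 [ 0.5426 -0.0751]
 [ 0.5147 -0.0749]] c [ 0.529 -0.061  0.045] L [np.float64(0.027868400488551846), np.float64(0.027833227944132215), np.float64(0.027907480199129413), np.float64(0.027949149186573426)]
 ang -0.6745176791057137
 ang -0.4377508708836159
 ang -1.6155012261384343
 ang -1.5394540638683338
notch [ 0.548  -0.0616  0.045 ]
cover [0.454  0.0054 0.054 ]
cover [0.5924 0.0015 0.054 ]
```

Run:
```python
from h import *
t=np.array([.523,-.0573,.1862])
print("bore",W("w2",(314,356),t[2]+.0187)-t)
a,b=[W("w2",p,t[2]-.0213)-t for p in[(252,241),(376,241)]];print("edge",a,b)
go([.529,-.061,.100],-1.65)
```

```text
bore [ 0.0011 -0.0016  0.0187]
edge [-0.0254  0.0276 -0.0213] [ 0.0276  0.0276 -0.0213]
pos [ 0.5235 -0.1286  0.1869] yaw 0.09673240560723469 t 8.3 F [-1.0554 -1.0489 -3.2806] M [-0.0294 -0.0093 -0.0546] open 0.2282426385701914
shift [-0.5629  0.7248  0.0475] turn y 0.0048520344600200965
[[ 0.0017 -0.0004  1.    ]
 [-1.      0.0005  0.0017]
 [-0.0005 -1.     -0.0004]]
```

Request:
send_rows(plan=[[[-0.2,0,0.037],[0,0,0]],[[-0.2,0,0],[0,0,0]],[[-0.163,0,0],[0,0,0]],[[0,0,0],[0,0.0049,0]],[[0,0.15,0],[0,0,0]],[[0,0.2,0],[0,0,0]],[[0,0.2,0],[0,0,0]],[[0,0.1,0],[0,0,0]],[[0,0.08,0],[0,0,0]],[[0,0,0],[0,0,0]],[[0,0,0],[0,0,0]],[[0,0,0],[0,0,0]]])

```text
time: 9.5
eef_pos: [0.5289, -0.0621, 0.1009]
tcp_rot: [0.492, -0.507, 0.508, -0.493]
contact_force: [-0.9, -0.8, -2.1]
opening: 0.228
```

Run:
```python
from h import *
go([.528,-.061,.090],-1.65)
```

```text
pos [ 0.5289 -0.0621  0.1009] yaw -1.7018676973666333 t 9.5 F [-0.887  -0.8135 -2.088 ] M [-0.0011  0.0286  0.054 ] open 0.22770186492059072
shift [-0.0094  0.0907 -0.0083] turn y -0.00014407693712953734
[[-0.0297  0.0024  0.9996]
 [-0.9996 -0.0007 -0.0297]
 [ 0.0007 -1.      0.0024]]
```

Request:
send_rows(plan=[[[-0.0094,0.03,-0.0083],[0,0,0]],[[0,0.03,0],[0,0,0]],[[0,0.02,0],[0,0,0]],[[0,0.01,0],[0,0,0]],[[0,0.01,0],[0,0,0]],[[0,0.01,0],[0,0,0]],[[0,0,0],[0,0,0]],[[0,0,0],[0,0,0]]])

```text
time: 10.3
eef_pos: [0.527, -0.0606, 0.0861]
tcp_rot: [-0.492, 0.507, -0.507, 0.493]
contact_force: [1.1, 1.2, -3.2]
opening: 0.228
```

Request:
send_rows(plan=[[[0,0.01,0],[0,0,0]],[[0,0.01,0],[0,0,0]],[[0,0.01,0],[0,0,0]],[[0,0,0],[0,0,0]]])

```text
time: 10.7
eef_pos: [0.527, -0.0606, 0.0826]
tcp_rot: [-0.492, 0.507, -0.507, 0.493]
contact_force: [0.5, 2.0, -1.8]
opening: 0.228
```

It entered the hole without contact force. I'll continue down to home gently.

Request:
send_rows(plan=[[[0,0.01,0],[0,0,0]],[[0,0.01,0],[0,0,0]],[[0,0.01,0],[0,0,0]],[[0,0.01,0],[0,0,0]],[[0,0,0],[0,0,0]]])

```text
time: 11.2
eef_pos: [0.527, -0.0606, 0.0777]
tcp_rot: [-0.492, 0.507, -0.507, 0.493]
contact_force: [1.6, 2.7, -2.5]
opening: 0.23
```

Request:
send_rows(plan=[[[0,0.008,0],[0,0,0]],[[0,0.008,0],[0,0,0]],[[0,0.004,0],[0,0,0]],[[0,0,0],[0,0,0]]])

```text
time: 11.6
eef_pos: [0.527, -0.0607, 0.0755]
tcp_rot: [-0.492, 0.507, -0.507, 0.493]
contact_force: [1.3, 3.2, -1.7]
opening: 0.224
```

Run:
```python
from h import *
go([.528,-.061,.0743],-1.65)
```

```text
pos [ 0.527  -0.0607  0.0755] yaw -1.7058459185752681 t 11.6 F [ 1.2825  3.1651 -1.7056] M [ 0.5442 -0.0995 -0.0505] open 0.2244493631733495
shift [0.0027 0.0099 0.0082] turn y -0.00015512755159796727
[[-0.0298  0.0001  0.9996]
 [-0.9996  0.0002 -0.0298]
 [-0.0002 -1.      0.0001]]
```

Request:
send_rows(plan=[[[-0.004,0.005,0.001],[0,0,0]],[[0,0.005,0],[0,0,0]],[[0,0,0],[0,0,0]],[[0,0,0],[0,0,0]]])

```text
time: 12.0
eef_pos: [0.5271, -0.0605, 0.0743]
tcp_rot: [0.493, -0.507, 0.507, -0.492]
contact_force: [-0.1, 0.7, -0.8]
opening: 0.228
```

Request:
send_rows(plan=[[[0,0.005,0],[0,0,0]],[[0,0,0],[0,0,0]],[[0,0,0],[0,0,0]]])

```text
time: 12.3
eef_pos: [0.5271, -0.0605, 0.0742]
tcp_rot: [0.493, -0.507, 0.507, -0.492]
contact_force: [-2.6, -0.1, 2.6]
opening: 0.23
```

Contact is at exactly the home height. Releasing and backing off.

Request:
send_rows(plan=[[[0,0,0],[0,0,0]],[[0,0,0],[0,0,0]],[[0,0,0],[0,0,0]],[[0,0,0],[0,0,0]]], gripper=0.5)

```text
time: 12.7
eef_pos: [0.5272, -0.0603, 0.0737]
tcp_rot: [0.492, -0.507, 0.507, -0.493]
contact_force: [0.1, -0.2, -0.4]
opening: 0.499
```

Request:
send_rows(plan=[[[0,-0.05,0],[0,0,0]],[[0,-0.15,0],[0,0,0]],[[0,-0.25,0],[0,0,0]],[[0,-0.25,0],[0,0,0]],[[0,-0.2,0],[0,0,0]],[[0.1,0,0],[0,0,0]],[[0.2,0,0],[0,0,0]],[[0.2,0,0],[0,0,0]],[[0,0,0],[0,0,0]],[[0,0,0],[0,0,0]],[[0,0,0],[0,0,0]]])

```text
time: 13.8
eef_pos: [0.5249, -0.1198, 0.1809]
tcp_rot: [-0.493, 0.508, -0.507, 0.492]
contact_force: [0.6, -0.6, 0.2]
opening: 0.505
```

Run:
```python
from h import *
go([.528,-.061,.0743],-1.65);snap("w4")
```

```text
pos [ 0.5249 -0.1198  0.1809] yaw -1.6954902891839376 t 13.8 F [ 0.624  -0.5886  0.1942] M [ 0.0383  0.0394 -0.0536] open 0.5052560154777397
shift [-0.4896  0.889   0.0122] turn y -0.00012636191439982698
[[-0.0296 -0.0012  0.9996]
 [-0.9996  0.0008 -0.0296]
 [-0.0008 -1.     -0.0013]]
```

View pics/w4.png

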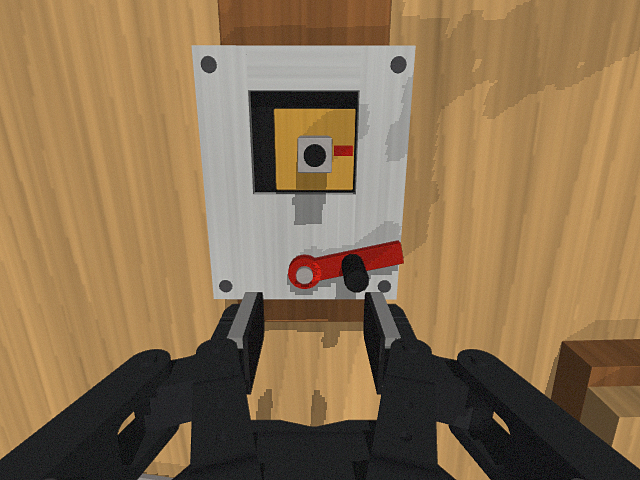

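The insert is seated: the flange spans (275..355, 109..191) in the mouth and the red mark points +x. The latch pivot is at (304,274), the bar tip is at (402,252), and the knob runs from its base at (351,262) to its top at (355,281).

Run:
```python
from h import *
f=lambda p,z:W("w4",p,z)
pv=f((304,273),.066);tip=f((402,252),.0635);kb=f((351,262),.0635);kt=f((355,281),.0955)
print(pv,tip,kb,kt)
m=np.array([f(p,.054) for p in[(249,91),(359,91),(356,194),(253,192)]]);print("mouth",m,m.mean(0))
fl=np.array([f(p,.053) for p in[(275,109),(355,109),(355,191),(275,191)]]);print("flange",fl,fl.mean(0),[np.linalg.norm(fl[i]-fl[(i+1)%4]) for i in range(4)])
a=np.radians(-1.65);P=m.mean(0)[:2]+90e-3*np.array([np.sin(a),-np.cos(a)]);print("pivot from mouth",P)
for q in(tip,kb,kt): d=q[:2]-P;print(np.degrees(np.arctan2(d[1],d[0])),np.linalg.norm(d))
```

```text
[ 0.5183 -0.1459  0.066 ] [ 0.5882 -0.1329  0.0635] [ 0.5521 -0.1394  0.0635] [ 0.5515 -0.14    0.0955]
mouth [[ 0.4868 -0.023   0.054 ]
 [ 0.5579 -0.025   0.054 ]
 [ 0.5564 -0.0922  0.054 ]
 [ 0.4843 -0.0888  0.054 ]] [ 0.5214 -0.0573  0.054 ]
flange [[ 0.5029 -0.0344  0.053 ]
 [ 0.5555 -0.0359  0.053 ]
 [ 0.5558 -0.0903  0.053 ]
 [ 0.4997 -0.0887  0.053 ]] [ 0.5285 -0.0623  0.053 ] [np.float64(0.05263756160781778), np.float64(0.054363643290247135), np.float64(0.056161419659863654), np.float64(0.054369682247383824)]
pivot from mouth [ 0.5188 -0.1472]
11.688782157031826 0.07087225871744429
13.16479514653334 0.03420482545747035
12.49379844448696 0.03354259649232616
```

Request:
send_rows(plan=[[[0.08,0,0.114],[0,0,0]],[[0.079,0,0.114],[0,0,0]],[[0,0,0],[0,0.0235,0]],[[0,0,0],[0,0.0235,0]],[[0,0,0],[0,0.0235,0]],[[0,0,0],[0,0.0235,0]],[[0,0,0],[0,0.0235,0]],[[0,0,0],[0,0.0235,0]],[[0,0,0],[0,0.0235,0]],[[0,0,0],[0,0.0235,0]],[[0,0,0],[0,0.0235,0]],[[0,0,0],[0,0,0]]], gripper=0.66)

```text
time: 15.05
eef_pos: [0.5521, -0.1393, 0.1815]
tcp_rot: [-0.075, 0.703, -0.703, 0.075]
contact_force: [-0.2, -0.3, -0.6]
opening: 0.338
```

Request:
send_rows(plan=[[[0,0.15,0],[0,0,0]],[[0,0.2,0],[0,0,0]],[[0,0.1,0],[0,0,0]],[[0,0,0],[0,0,0]],[[0,0,0],[0,0,0]]])

```text
time: 15.55
eef_pos: [0.5523, -0.14, 0.128]
tcp_rot: [0.075, -0.703, 0.703, -0.075]
contact_force: [0.1, -0.1, 1.2]
opening: 0.339
```

Run:
```python
from h import *
go([.5517,-.1397,.083],-78);snap("w5")
```

```text
pos [ 0.5523 -0.14    0.128 ] yaw -77.76525805049985 t 15.55 F [ 0.1162 -0.1339  1.1605] M [-0.0239 -0.0752  0.0457] open 0.33896937548449835
shift [ 0.0047  0.375  -0.0037] turn y 0.000652060970833743
[[-0.9773  0.0001  0.2119]
 [-0.2119 -0.     -0.9773]
 [-0.0001 -1.      0.    ]]
```

View pics/w5.png

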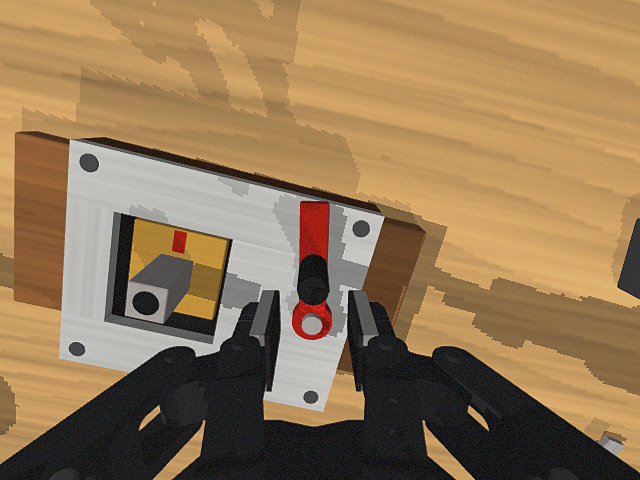

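The knob at (313,265) is centred between the jaws. I'll descend, narrow the cage, and swing along the arc.

Request:
send_rows(plan=[[[0.005,0.1,-0.004],[0,0,0]],[[0,0.15,0],[0,0,0]],[[0,0.1,0],[0,0,0]],[[0,0.025,0],[0,0,0]],[[0,0,0],[0,0,0]],[[0,0,0],[0,0,0]]])

```text
time: 16.2
eef_pos: [0.5519, -0.14, 0.0833]
tcp_rot: [0.075, -0.703, 0.703, -0.075]
contact_force: [0.7, -0.0, 0.5]
opening: 0.341
```

Request:
send_rows(plan=[[[0,0,0],[0,0,0]],[[0,0,0],[0,0,0]],[[0,0,0],[0,0,0]]], gripper=0.75, grip_force=20)

```text
time: 16.5
eef_pos: [0.5517, -0.1399, 0.0832]
tcp_rot: [0.075, -0.703, 0.703, -0.075]
contact_force: [0.3, -0.3, -0.4]
opening: 0.251
```

Request:
send_rows(plan=[[[0.003,0,-0.0406],[0,-0.0222,0]],[[0.003,0,-0.0406],[0,-0.0222,0]],[[0.003,0,-0.0406],[0,-0.0222,0]],[[0.003,0,-0.0406],[0,-0.0222,0]],[[0.003,0,-0.0406],[0,-0.0222,0]],[[0,0,0],[0,0,0]]])

```text
time: 17.1
eef_pos: [0.539, -0.1195, 0.0832]
tcp_rot: [0.31, -0.635, 0.636, -0.311]
contact_force: [-0.0, 0.1, -0.3]
opening: 0.25
```

Run:
```python
from h import *
a=np.radians(52);go([.5175+.035*np.cos(a),-.147+.035*np.sin(a),.083],-38)
```

```text
pos [ 0.539  -0.1195  0.0832] yaw -37.8794884776983 t 17.1 F [-0.0113  0.0889 -0.2844] M [-0.0179 -0.1286  0.0177] open 0.2502249393859649
shift [-0.0006  0.0015  0.0003] turn y 0.00033475422861582634
[[-0.614   0.0015  0.7893]
 [-0.7893 -0.0004 -0.614 ]
 [-0.0006 -1.      0.0014]]
```

Request:
send_rows(plan=[[[0.003,0,-0.0406],[0,-0.0222,0]],[[0.003,0,-0.0406],[0,-0.0222,0]],[[0.003,0,-0.0406],[0,-0.0222,0]],[[0.003,0,-0.0406],[0,-0.0222,0]],[[0,0,0],[0,0,0]]])

```text
time: 17.6
eef_pos: [0.5209, -0.1123, 0.0831]
tcp_rot: [0.473, -0.526, 0.526, -0.473]
contact_force: [0.6, -0.7, 0.3]
opening: 0.25
```

Request:
send_rows(plan=[[[0,0,-0.02],[0,-0.012,0]],[[0,0,-0.01],[0,0,0]],[[0,0,0],[0,0,0]],[[0,0,0],[0,0,0]]])

```text
time: 18.0
eef_pos: [0.5174, -0.1122, 0.083]
tcp_rot: [0.492, -0.507, 0.508, -0.492]
contact_force: [1.1, -0.1, 1.5]
opening: 0.251
```

Run:
```python
from h import *
a=np.radians(88.35);go([.5175+.035*np.cos(a),-.147+.035*np.sin(a),.083],-1.65)
```

```text
pos [ 0.5174 -0.1122  0.083 ] yaw -1.748453437893272 t 18.0 F [ 1.0827 -0.1437  1.4736] M [ 0.1528 -0.2445 -0.0049] open 0.25100253249956733
shift [-0.0021 -0.0002  0.0091] turn y -0.00027348177192575553
[[-0.0305  0.0005  0.9995]
 [-0.9995 -0.0001 -0.0305]
 [ 0.0001 -1.      0.0005]]
```

Request:
send_rows(plan=[[[0,0,-0.008],[0,0,0]],[[0,0,-0.004],[0,0,0]],[[0,0,0],[0,0,0]]])

```text
time: 18.3
eef_pos: [0.5156, -0.1121, 0.0828]
tcp_rot: [0.493, -0.507, 0.507, -0.493]
contact_force: [1.4, 1.4, 0.4]
opening: 0.25
```

Request:
send_rows(plan=[[[0,0,-0.004],[0,0,0]],[[0,0,-0.003],[0,0,0]],[[0,0,0],[0,0,0]]])

```text
time: 18.6
eef_pos: [0.5154, -0.1121, 0.0828]
tcp_rot: [0.492, -0.506, 0.508, -0.493]
contact_force: [4.7, 1.1, -1.8]
opening: 0.251
```

The force rises to 4.7 N at the expected stop position. I'll centre the cage, lift clear and look.

Request:
send_rows(plan=[[[0,0,0.022],[0,0,0]],[[0,0,0],[0,0,0]],[[0,-0.1,0],[0,0,0]],[[0,-0.2,0],[0,0,0]],[[0,-0.2,0],[0,0,0]],[[0,-0.25,0],[0,0,0]],[[0,-0.2,0],[0,0,0]],[[0,0,0],[0,0,0]],[[0,0,0],[0,0,0]]])

```text
time: 19.5
eef_pos: [0.5172, -0.1122, 0.1972]
tcp_rot: [0.493, -0.507, 0.507, -0.493]
contact_force: [-0.0, -0.3, 0.0]
opening: 0.251
```

Run:
```python
from h import *
go([.528,-.061,.0743],-1.65);snap("w6")
```

```text
pos [ 0.5172 -0.1122  0.1972] yaw -1.5961771290698852 t 19.5 F [-0.0102 -0.3498  0.0169] M [ 0.0013 -0.0175  0.0037] open 0.2505594883034715
shift [-0.4296  1.0243  0.0777] turn y 0.00014950797480587426
[[-0.0279  0.0003  0.9996]
 [-0.9996 -0.0005 -0.0279]
 [ 0.0005 -1.      0.0003]]
```

View pics/w6.png

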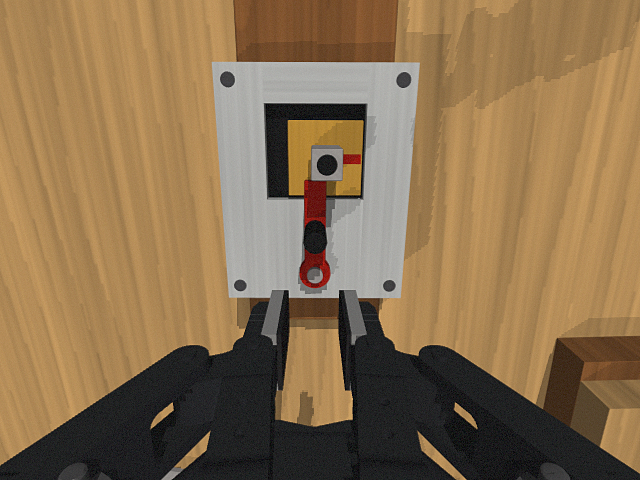

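The latch runs from its pivot at (315,272) to its tip at (315,182). That is straight along the jig's +y, lying over the flange edge. The insert is seated with its red mark to +x at (352,159), and the gripper is clear.

```bash
python3 -c "
from plant import *
print(sign_off())"
```

```text
the job is handed in; nothing more can be done
None
```

The brass insert is seated in the jig with its red key mark pointing to the notch, and the red latch is closed over the edge of its flange. I handed the job in after 19.5 s with the gripper clear; sign-off gives no verdict.

- **Insertion:** The keyed hole showed up in a brightened wrist picture, about 8 mm in +x and 3 mm in -y off the mouth's centre. The insert went straight in with no shuffling needed. Sideways force on the way down stayed around 3 N.
- **Seating:** It touched down with about 2.6 N at the expected fully-home height. I did not measure the flange's flushness directly, but the latch swung over it unblocked.
- **Latch:** I pushed it by the knob until the force rose to 4.7 N at the calculated stop position. The last picture shows it straight along the jig's +y with its tip over the flange edge.
- **Other tools:** No moves went near the turquoise look-alikes or the other tools, though I did not check them again at the end.
- **Unexplained reading:** The wrist read 5.9 N upward as the jaws closed on the insert at pick-up. It was gone after lifting.

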